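# Open the child-proof lye bottle in its bench holder

### The job

Stand the square white lye bottle fully down in the steel bottle holder, so that the holder keeps it from turning, then open its child-proof cap there: push the cap down, twist it anticlockwise while it is down, and lift it off. The job finishes while you are still holding the cap level in the gripper, a few centimetres straight above the open mouth, with the bottle still fully home in the holder. Keep the bottle upright all the time and leave the round bottle, the beaker and the jug where they stand.

Things in the scene. Friction and masses are not known exactly. Their poses are not given: they have to be found in the camera images.
- bottle_mid (a point): The lye bottle, white, loose, 0.22 to 0.42 kg: square body 56 x 56 mm, 98 mm high, then a round neck. Capped it is 141 mm tall. The point is the centre of the square body, 49 mm above the underside. x and y axes square to the flat sides, z up. It can be gripped across two flat sides (56 mm) or carried by its locked cap.
- bottle_mouth (a point): Centre of the rim of the bottle's mouth, 128.5 mm above its underside (79.5 mm above bottle_mid); same axes.
- cap_mid (a point): The lye bottle's cap: white, ribbed, round, 51 mm in diameter, 30 mm tall, 45 g, a separate loose part. The point is its centre, 15 mm above its lower edge; z up its axis. Locked, it is 77 mm above bottle_mid, and its lower edge is 13 mm above the flat top of the square body with only the neck between, so fingers can go down beside the cap.
- well_floor (a point): The steel bottle holder, screwed down: base plate 116 x 116 x 8 mm with a square well, 61 x 61 mm inside (2.5 mm play each side). The point is the centre of the well's floor, 8 mm above the table. Walls rise 34 mm above the floor, then flare out at 45 degrees, up to 40 mm above it. x and y axes square to the walls, z up; any of the four quarter turns fits the bottle.
- lye_bottle: The lye bottle as a body (everything but the cap): origin at the centre of its underside, axes as bottle_mid.
- cap: The same cap, its origin at the centre of its lower edge. Push-and-turn: unpressed it turns only about 3 degrees and cannot be pulled off. An inner spring resists with 5.4 N, plus 1.8 N per mm; pressed 3.5 to 5.5 mm (12 to 15 N; 5.5 mm is the stop) it turns anticlockwise from above. Between 35 and 91 degrees of turn (63 best) it is free: let up, it rises 3 mm and lifts off.
- round_bottle: Bystander: a round white bottle, 56 mm in diameter and 135 mm tall, with a small plain cap. Origin at the centre of its underside. It and the lye bottle stand to the robot's left and right, in either order.
- beaker: Bystander: an open stainless steel beaker, 84 mm across the rim, 110 mm tall. Origin at the centre of its underside.
- jug: Bystander: an open clear jug with one handle on its y side, 104 mm across the rim, 125 mm tall. Origin at the centre of its underside.
Things that resemble listed ones, but are neither listed nor needed, are in the scene too. Of the things like the cap, leave any that is pink; of the rest the smaller one is meant. What is shaped like the part that bears well_floor but red is not meant.

How it is judged:
By the outcome, as a careful person would: the job done as asked, in the order asked, and still so for the second after the job is handed in, while the arm keeps its last pose, push and grip.
It also fails if it takes over 59 s, if anything falls off the work surface, if the arm or the gripper's body presses on something with over 40 N, if the wrist force passes 120 N, or if a joint passes its speed limit or range.

### The arm

A 6-joint arm with a two-finger parallel gripper is mounted at the origin on the work surface. World frame = base frame: x ahead of the robot, y to its left, z up, the work surface at z = 0. Lengths are in m, angles in rad, forces in N, time in s.
With the tool pointing down it reaches from about 0.3 to 0.825 m from the base axis. Payload 5.4 kg.
Tool frame: the origin (TCP) lies at the very end of the fingers, on their centre line; the grasp point (between the pads) lies 19 mm behind it; z points along the fingers, x is the direction in which the jaws open and shut, and the axes are right-handed (so a half turn about z gives the same grasp; the last joint's range is limited). The gripper opens to 92 mm and grips with 3 to 60 N. Pads are 20 mm wide; open, the fingers measure 128 mm over their backs; the gripper's body (75 mm by 189 mm) begins 69 mm behind the grasp point.
Start: joints at [1.067, 0.158, 1.597, -0, 1.386, -0.21], TCP at [0.167, 0.55, 0.179] pointing down, gripper open.
Joint ranges: [-2.91, 2.91], [-0.94, 2.29], [0.18, 2.7], [-1.29, 4.43], [0.17, 2.64], [-3, 3]. Speed limits (rad/s): [2.57, 2.57, 3.14, 3.14, 3.14, 3.14].

### API

Orientations are given as a rotation vector (axis times angle).
In Python, from workcell import bot gives the robot as it stands. Calls block until the motion is done:
- bot.goto(position, orientation): joint-space move of the TCP to a pose.
- bot.line_to(position, rot=None, max_speed=0.15): straight line of the TCP; rot=None keeps the orientation; max_speed is the mean speed in m/s.
- bot.set_joints(angles): joint-space move.
- bot.set_gripper(opening, newtons=None): opening from 0.0 (shut) to 1.0 (fully open); newtons is the grip in N (None keeps the last); returns when the fingers have stopped.
- bot.hold(seconds).
- bot.inverse_kinematics(position, orientation): joint angles nearest the present ones, or None.
- bot.read_camera(name): name is "scene" or "top" or "wrist"; returns a dict with "pixels" (420x560x3 uint8, blue, green, red), "fx", "fy", "cx", "cy" (pixels), "R" (3x3) and "t" (3): a world point X has camera coordinates R X + t. Camera axes: x right, y down, z forward; pixel columns grow to the right and rows downward; lengths in m; the calibration is good to about 2 mm. The wrist camera is an equidistant fisheye: a pixel r from the principal point sees the ray r / f radians off the axis. A picture is of the moment at which its call begins. There is no depth.
A pose or a line that the arm cannot do raises bot.MotionError and nothing moves.
- bot.job_done(): hands the job in, once; it reports no verdict.
Readings, each from a call of its own:
- bot.current_clock(): time.
- bot.current_joints(): joint angles.
- bot.current_joint_vel(): joint speeds.
- bot.current_effort(): joint torques, N m.
- bot.current_ee_pos(): TCP position.
- bot.current_tool_rot(): TCP orientation.
- bot.current_contact_force(): force on the tool from outside, world axes, zero at the start.
- bot.current_ft_torque(): the same for the moment, N m.
- bot.current_opening(): opening from 0.0 (shut) to 1.0 (fully open).
Only numpy, scipy, OpenCV 4.12 (cv2) and the standard library are available. Lean on these libraries where they do the work, as an engineer would, in place of code of your own. Each camera call takes 0.05 s, during which the arm holds its last target.

## Working session

There is one attempt and no reset: what is moved stays moved. The work goes in short steps, each a Python script; the robot and the scene stay as the last script left them, time stands still between calls to the robot, and variables do not carry over. Pictures are saved under pics/ and viewed, and the job is handed in when it is done.

```bash
mkdir -p pics; ls; python3 - <<'E'
from workcell import bot
import cv2,numpy as np
print(bot.current_clock())
for n in("scene","top"):
    c=bot.read_camera(n); cv2.imwrite(f"pics/{n}0.png",c["pixels"]); np.save(f"pics/{n}0.npy",c,allow_pickle=True)
    print(n,c["fx"],c["cx"],c["cy"],c["R"],c["t"])
print(bot.current_clock(),bot.current_tool_rot())
E
```

```text
pics
0.0
scene 445.85843845054393 277.55787789066113 212.14288120601236 [[ 0.75406335  0.65669615 -0.01177404]
 [ 0.51971891 -0.6075459  -0.60064984]
 [-0.40159771  0.44680884 -0.79942551]] [-0.47221157 -0.21370681  1.39386392]
top 402.4502704002883 281.2917629375387 210.58404322337157 [[ 0.02593871 -0.99964285 -0.00643117]
 [-0.9949636  -0.02519312 -0.09701925]
 [ 0.09682258  0.00891534 -0.99526173]] [0.03162955 0.61475958 0.94067576]
0.1 [ 2.52212399e+00  1.87192624e+00 -2.43442788e-03]
```

View pics/scene0.png

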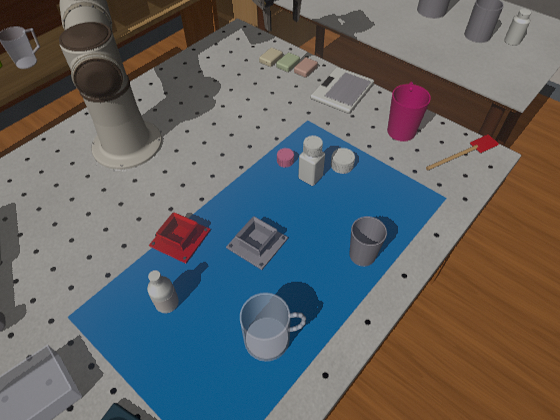

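View pics/top0.png

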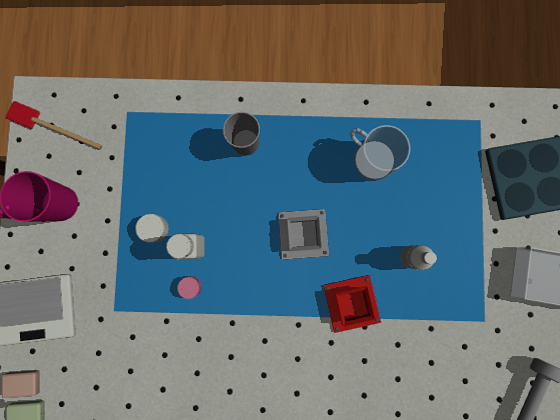

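The scene shows:
- **Lye bottle:** square, cap at scene (313,145) and top (182,245).
- **Round bottle:** scene (163,292), top (420,258).
- **Loose white disc:** scene (343,160), top (151,228). It looks like the cap but is bigger.
- **Pink cap:** scene (285,158), top (188,288). Leave it.
- **Holders:** steel at top (303,234), and a red one at (351,303) that isn't meant.

I choose the square bottle with its own cap, and the steel holder. Next is a close crop to check that.

```bash
python3 - <<'E'
import cv2,numpy as np
a=cv2.imread("pics/top0.png");b=cv2.imread("pics/scene0.png")
A=cv2.resize(a[205:275,125:215],None,fx=4.4,fy=4.4,interpolation=cv2.INTER_CUBIC)
B=cv2.resize(a[200:270,265:340],None,fx=5,fy=5,interpolation=cv2.INTER_CUBIC)
C=cv2.resize(b[125:195,270:360],None,fx=4.4,fy=4.4,interpolation=cv2.INTER_CUBIC)[:300]
h=np.zeros((600,800,3),np.uint8)
h[:A.shape[0],:A.shape[1]]=A[:300]; B=B[:350,:375];h[:B.shape[0],410:410+B.shape[1]]=B
h[310:310+290,:C.shape[1]]=C[:290]
cv2.imwrite("pics/crop0.png",h)
E
```

```text
Traceback (most recent call last):
ValueError: could not broadcast input array from shape (300,396,3) into shape (308,396,3)
```

```bash
python3 - <<'E'
import cv2,numpy as np
a=cv2.imread("pics/top0.png");b=cv2.imread("pics/scene0.png")
f=lambda m,w,h:cv2.resize(m,(w,h),interpolation=cv2.INTER_CUBIC)
h=np.zeros((600,800,3),np.uint8)
h[:300,:400]=f(a[205:272,125:214],400,300)
h[:300,400:]=f(a[202:267,262:348],400,300)
h[300:,:400]=f(b[128:194,275:363],400,300)
h[300:,400:]=f(b[205:271,215:303],400,300)
cv2.imwrite("pics/crop0.png",h)
E
```

```text
(no output)
```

View pics/crop0.png

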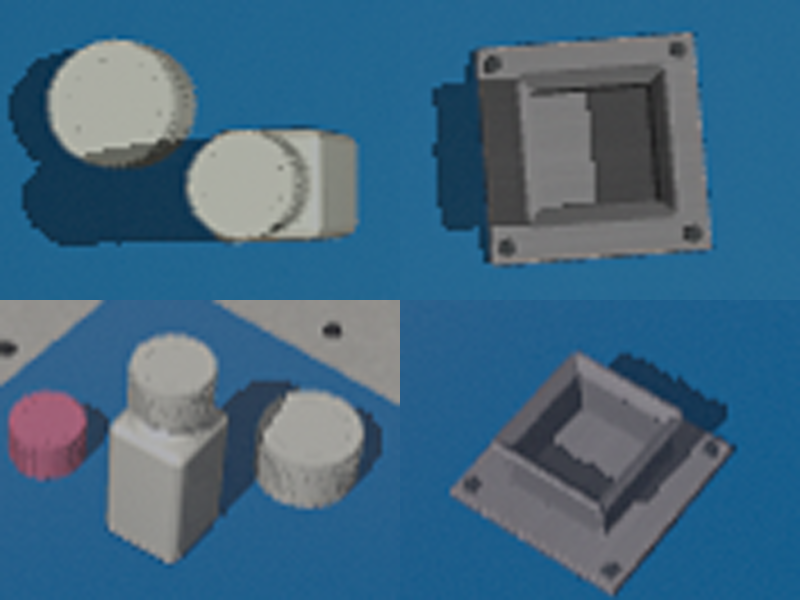

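The crop confirms it. The square body carries its own cap, which is smaller than the loose white disc at crop (120,105), and the pink cap stays. The steel holder is upper right in the crop. Next I measure both by casting rays.

```bash
cat > h.py <<'E'
import cv2,numpy as np
from scipy.spatial.transform import Rotation as Ro
def load(n): return np.load(n,allow_pickle=True).item()
def ray(c,u,v,wrist=False):
    x=(u-c["cx"])/c["fx"];y=(v-c["cy"])/c["fy"]
    if wrist:
        r=np.hypot(x,y); s=np.sin(r)/r if r>1e-9 else 1; d=np.array([x*s,y*s,np.cos(r)])
    else: d=np.array([x,y,1.])
    R=np.array(c["R"]);return -R.T@np.array(c["t"]),R.T@d
def onz(c,u,v,z,wrist=False):
    o,d=ray(c,u,v,wrist);return o+d*(z-o[2])/d[2]
def proj(c,X,wrist=False):
    p=np.array(c["R"])@np.array(X)+np.array(c["t"])
    if wrist:
        rr=np.hypot(p[0],p[1]);th=np.arctan2(rr,p[2]);q=p[:2]/max(rr,1e-9)*th
    else: q=p[:2]/p[2]
    return np.array([c["cx"]+c["fx"]*q[0],c["cy"]+c["fy"]*q[1]])
def down(yaw): # tool z down, jaw axis x at yaw
    x=np.array([np.cos(yaw),np.sin(yaw),0]);z=np.array([0,0,-1.]);y=np.cross(z,x)
    return Ro.from_matrix(np.stack([x,y,z],1)).as_rotvec()
E
python3 - <<'E'
from h import *
for n,boxes in(("top",{"bot":(165,225,210,265),"hold":(262,202,348,267)}),("scene",{"bot":(295,132,330,188),"hold":(220,210,292,268)})):
    c=load(f"pics/{n}0.npy");im=c["pixels"]
    hsv=cv2.cvtColor(im,cv2.COLOR_BGR2HSV)
    for k,(x0,y0,x1,y1) in boxes.items():
        m=((hsv[y0:y1,x0:x1,1]<75)&(hsv[y0:y1,x0:x1,2]>(90 if k=="bot" else 50))).astype(np.uint8)
        cs,_=cv2.findContours(m,cv2.RETR_EXTERNAL,cv2.CHAIN_APPROX_NONE)
        q=max(cs,key=cv2.contourArea)+[x0,y0]
        ap=cv2.approxPolyDP(q,2.0,True)[:,0]
        print(n,k,cv2.contourArea(q),cv2.boundingRect(q));
        for z in((0.0,.098,.141) if k=="bot" else (.008,)):
            print(z,[(tuple(map(int,p)),onz(c,*p,z)[:2].round(3).tolist()) for p in ap])
# cap top by hough
c=load("pics/top0.npy");g=cv2.cvtColor(c["pixels"],cv2.COLOR_BGR2GRAY)
g=cv2.resize(g[205:275,125:215],None,fx=6,fy=6,interpolation=cv2.INTER_CUBIC)
cc=cv2.HoughCircles(g,cv2.HOUGH_GRADIENT,1,60,param1=120,param2=20,minRadius=60,maxRadius=110)
for a in cc[0][:5]:
    u,v=125+(a[0]+.5)/6-.5,205+(a[1]+.5)/6-.5;print(u,v,a[2]/6,onz(c,u,v,.141),onz(c,u,v,.035))
E
```

```text
top bot 799.0 (166, 234, 39, 25)
0.0 [((166, 243), [0.529, 0.33]), ((168, 252), [0.507, 0.324]), ((176, 258), [0.493, 0.304]), ((201, 257), [0.497, 0.242]), ((204, 254), [0.504, 0.235]), ((201, 235), [0.551, 0.245]), ((175, 234), [0.552, 0.309])]
0.098 [((166, 243), [0.528, 0.302]), ((168, 252), [0.508, 0.296]), ((176, 258), [0.495, 0.278]), ((201, 257), [0.499, 0.222]), ((204, 254), [0.506, 0.216]), ((201, 235), [0.548, 0.224]), ((175, 234), [0.549, 0.283])]
0.141 [((166, 243), [0.528, 0.289]), ((168, 252), [0.509, 0.284]), ((176, 258), [0.497, 0.266]), ((201, 257), [0.5, 0.213]), ((204, 254), [0.507, 0.207]), ((201, 235), [0.547, 0.216]), ((175, 234), [0.547, 0.271])]
top hold 2125.0 (278, 209, 51, 50)
0.008 [((324, 209), [0.622, -0.058]), ((278, 213), [0.61, 0.056]), ((281, 258), [0.5, 0.045]), ((328, 255), [0.51, -0.069])]
scene bot 804.5 (298, 135, 27, 51)
0.0 [((312, 135), [0.417, 0.406]), ((306, 137), [0.408, 0.387]), ((303, 142), [0.415, 0.363]), ((298, 175), [0.491, 0.247]), ((311, 185), [0.543, 0.242]), ((314, 184), [0.548, 0.25]), ((315, 164), [0.501, 0.314]), ((324, 155),
[... 275 characters left out ...]
0.554, 0.238]), ((324, 155), [0.552, 0.281]), ((320, 150), [0.532, 0.289]), ((321, 139), [0.507, 0.325])]
0.141 [((312, 135), [0.505, 0.284]), ((306, 137), [0.497, 0.267]), ((303, 142), [0.503, 0.247]), ((298, 175), [0.568, 0.148]), ((311, 185), [0.613, 0.143]), ((314, 184), [0.617, 0.151]), ((315, 164), [0.577, 0.205]), ((324, 155), [0.575, 0.245]), ((320, 150), [0.556, 0.253]), ((321, 139), [0.533, 0.287])]
scene hold 1678.5 (226, 217, 62, 51)
0.008 [((253, 217), [0.499, 0.045]), ((226, 247), [0.511, -0.07]), ((254, 265), [0.602, -0.062]), ((263, 267), [0.623, -0.052]), ((287, 237), [0.611, 0.056])]
179.0 246.0 12.483334 [0.52204417 0.26122179 0.141     ] [0.5223268  0.28880475 0.035     ]
```

```bash
python3 - <<'E'
from h import *
from workcell import bot
print(Ro.from_rotvec(bot.current_tool_rot()).as_matrix().round(3).tolist())
for p in([.522,.262,.29],[.5605,-.006,.12]):
  for y in range(-180,180,30):
    q=bot.inverse_kinematics(p,down(np.radians(y)));print(y,None if q is None else np.round(q,2))
E
```

```text
[[0.29, 0.957, -0.001], [0.957, -0.29, -0.001], [-0.002, -0.0, -1.0]]
-180 [ 0.26  0.13  1.41  0.    1.6  -2.88]
-150 [ 0.26  0.13  1.41 -0.    1.6   2.88]
-120 [ 0.26  0.13  1.41 -0.    1.6   2.35]
-90 [ 0.26  0.13  1.41 -0.    1.6   1.83]
-60 [0.26 0.13 1.41 0.   1.6  1.31]
-30 [ 0.26  0.13  1.41 -0.    1.6   0.78]
0 [ 0.26  0.13  1.41 -0.    1.6   0.26]
30 [ 0.26  0.13  1.41 -0.    1.6  -0.27]
60 [ 0.26  0.13  1.41  0.    1.6  -0.79]
90 [ 0.26  0.13  1.41 -0.    1.6  -1.31]
120 [ 0.26  0.13  1.41 -0.    1.6  -1.84]
150 [ 0.26  0.13  1.41 -0.    1.6  -2.36]
-180 [-0.23  0.17  1.7  -0.    1.27  2.92]
-150 [-0.23  0.17  1.7  -0.    1.27  2.39]
-120 [-0.23  0.17  1.7  -0.    1.27  1.87]
-90 [-0.23  0.17  1.7  -0.    1.27  1.34]
-60 [-0.23  0.17  1.7   0.    1.27  0.82]
-30 [-0.23  0.17  1.7  -0.    1.27  0.3 ]
0 [-0.23  0.17  1.7  -0.    1.27 -0.23]
30 [-0.23  0.17  1.7  -0.    1.27 -0.75]
60 [-0.23  0.17  1.7   0.    1.27 -1.27]
90 [-0.23  0.17  1.7  -0.    1.27 -1.8 ]
120 [-0.23  0.17  1.7  -0.    1.27 -2.32]
150 [-0.23  0.17  1.7  -0.    1.27 -2.84]
```

```bash
python3 - <<'E'
from h import *
from workcell import bot
bot.goto([.522,.262,.29],down(0))
print(bot.current_clock(),bot.current_ee_pos())
c=bot.read_camera("wrist");np.save("pics/w1.npy",c,allow_pickle=True);cv2.imwrite("pics/w1.png",c["pixels"])
print(c["fx"],c["cx"],c["cy"],-np.array(c["R"]).T@c["t"])
print(proj(c,[.522,.262,.141],True),proj(c,[.522,.262,.098],True))
E
```

```text
1.8167 [0.52131582 0.26287853 0.28965923]
325.19226210127806 280.7287782022027 209.29348175123044 [0.52040555 0.33906942 0.49719324]
[282.01357428 189.94930703] [281.88127242 182.67499646]
```

View pics/w1.png

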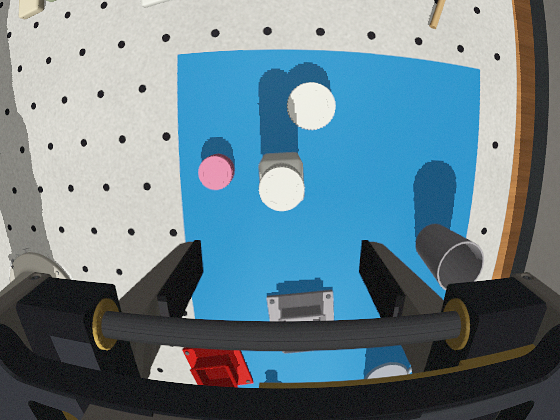

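```bash
python3 - <<'E'
from h import *
c=load("pics/w1.npy");im=c["pixels"]
h=np.zeros((600,800,3),np.uint8)
h[:,:]=cv2.resize(im[145:220,232:332],(800,600),interpolation=cv2.INTER_CUBIC);cv2.imwrite("pics/w1c.png",h)
hsv=cv2.cvtColor(im,cv2.COLOR_BGR2HSV)
m=((hsv[...,1]<70)&(hsv[...,2]>200)).astype(np.uint8)[160:215,250:310]
cs,_=cv2.findContours(m,cv2.RETR_EXTERNAL,cv2.CHAIN_APPROX_NONE);q=max(cs,key=cv2.contourArea)+[250,160]
(u,v),r=cv2.minEnclosingCircle(q);print(u,v,r,onz(c,u,v,.141,True))
m2=((hsv[...,1]<90)&(hsv[...,2]>90)).astype(np.uint8)
for row in range(150,172):
    xs=np.where(m2[row,250:310])[0]+250
    if len(xs):print(row,xs.min(),xs.max(),hsv[row,[262,282,298],2])
E
```

```text
281.26666259765625 189.37777709960938 22.85744857788086 [0.52116185 0.26265327 0.141     ]
152 286 295 [130 120 215]
153 269 297 [127 110 216]
154 265 297 [163 108 187]
155 263 298 [178 103 122]
156 263 298 [175 109 102]
157 263 299 [157 108 108]
158 262 299 [121 109 109]
159 262 300 [107 117 126]
160 261 300 [109 137 146]
161 261 301 [122 154 149]
162 260 301 [143 144 151]
163 259 302 [148 118 154]
164 259 302 [152 104 152]
165 259 302 [152 104 154]
166 259 302 [150 106 154]
167 259 302 [151 217 156]
168 259 302 [150 240 156]
169 259 302 [149 237 154]
170 259 302 [149 239 154]
171 259 302 [147 237 144]
```

View pics/w1c.png

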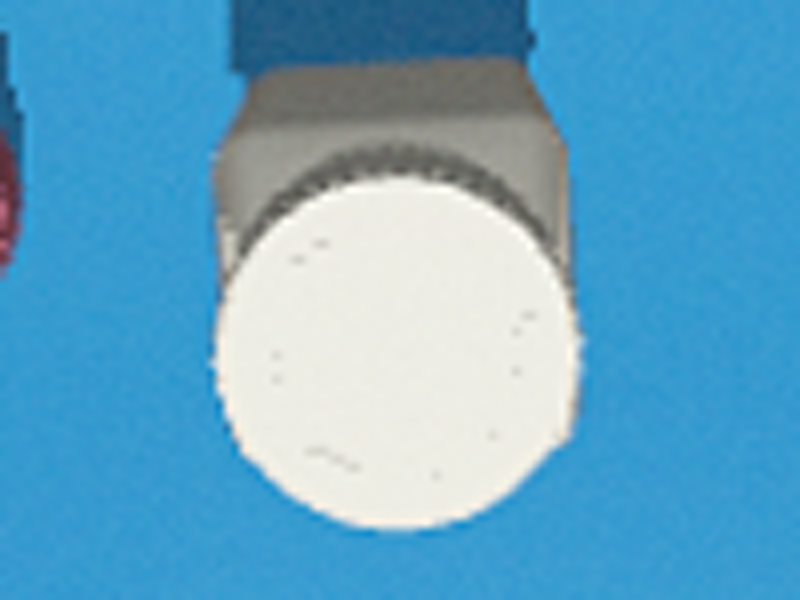

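The wrist view puts the cap at (281,189), so the bottle is at (0.521, 0.263) with a yaw of about 2.5°, matching the top view. Before gripping, I'll look straight down on the steel well.

```bash
python3 - <<'E'
from h import *
from workcell import bot
bot.goto([.5605,-.075,.25],down(0))
print(bot.current_clock(),bot.current_ee_pos())
bot.hold(.2)
c=bot.read_camera("wrist");np.save("pics/w2.npy",c,allow_pickle=True);cv2.imwrite("pics/w2.png",c["pixels"])
p=proj(c,[.5605,-.006,.008],True);print(p)
x,y=map(int,p);x0=x-53;y0=y-40
cv2.imwrite("pics/w2c.png",cv2.resize(c["pixels"][y0:y0+80,x0:x0+106],(795,600),interpolation=cv2.INTER_CUBIC));print(x0,y0)
E
```

```text
3.1583 [ 0.56075233 -0.07390673  0.25024087]
[281.02014422 126.60040508]
228 86
```

View pics/w2c.png

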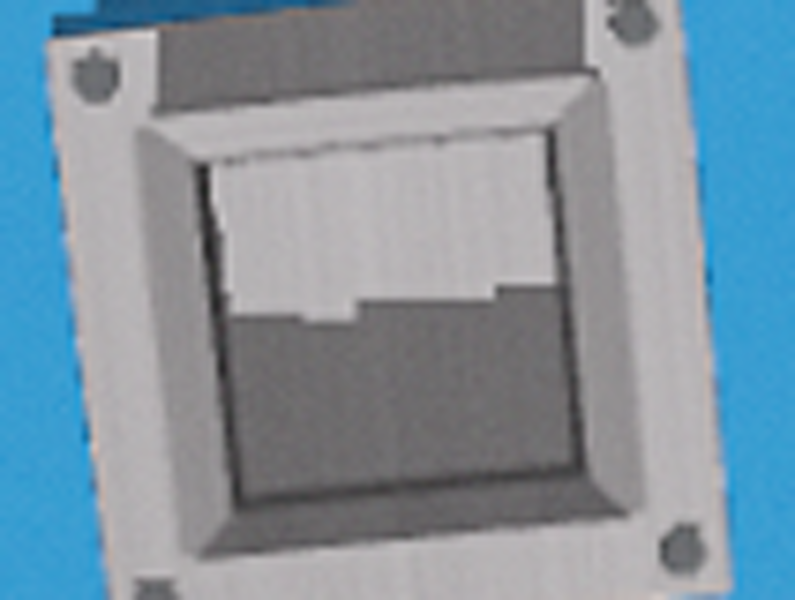

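```bash
python3 - <<'E'
from h import *
c=load("pics/w2.npy")
def f(P,z):
    w=np.array([onz(c,228+(u+.5)/7.5-.5,86+(v+.5)/7.5-.5,z,True)[:2] for u,v in P]);d=w-np.roll(w,-1,0)
    print(z,w.round(4).tolist(),"c",w.mean(0).round(4),"len",np.linalg.norm(d,axis=1).round(4),"yaw",(((np.degrees(np.arctan2(d[:,1],d[:,0]))+45)%90)-45).round(1))
f([(200,162),(552,128),(583,466),(238,503)],.042)
f([(145,125),(602,70),(640,515),(195,558)],.048)
f([(95,77),(632,18),(683,548)],.008)
f([(50,40),(678,-30),(733,590)],.008)
print(.5*(np.array(onz(c,228+95/7.5,86+77/7.5,.008,True))+onz(c,228+683/7.5,86+548/7.5,.008,True)))
E
```

```text
0.042 [[0.5266, 0.0197], [0.5857, 0.0255], [0.5915, -0.0322], [0.5327, -0.0387]] c [ 0.5591 -0.0064] len [0.0594 0.058  0.0592 0.0587] yaw [5.6 5.7 6.3 6. ]
0.048 [[0.5179, 0.0259], [0.5936, 0.0351], [0.6008, -0.0399], [0.5257, -0.0475]] c [ 0.5595 -0.0066] len [0.0762 0.0754 0.0755 0.0737] yaw [7.  5.5 5.7 6.1]
0.008 [[0.5047, 0.0373], [0.6024, 0.0482], [0.613, -0.0501]] c [0.5734 0.0118] len [0.0983 0.0989 0.1392] yaw [  6.4   6.2 -38.9]
0.008 [[0.4964, 0.0445], [0.6107, 0.0574], [0.6226, -0.0579]] c [0.5766 0.0147] len [0.115  0.1159 0.1625] yaw [  6.5   5.9 -39. ]
[ 0.55946379 -0.00702117  0.008     ]
```

Both well-edge loops agree: the well centre is (0.5595, -0.0065) with a yaw of 6°. Next I grip the body across the flats.

```bash
python3 - <<'E'
from h import *
from workcell import bot
R=down(np.radians(2.5))
bot.goto([.5212,.2625,.19],R)
bot.line_to([.5212,.2625,.065],max_speed=.1)
print(bot.current_clock(),bot.current_ee_pos(),bot.current_contact_force())
bot.set_gripper(0.0,35)
print(bot.current_clock(),bot.current_opening()*92,bot.current_contact_force())
c=bot.read_camera("wrist");cv2.imwrite("pics/w3.png",c["pixels"])
E
```

```text
6.1083 [0.52187263 0.26269306 0.06586476] [ 0.5829835   0.72648665 -0.05110815]
6.8167 49.650212175450406 [0.88084546 0.51164304 0.49301412]
```

View pics/w3.png

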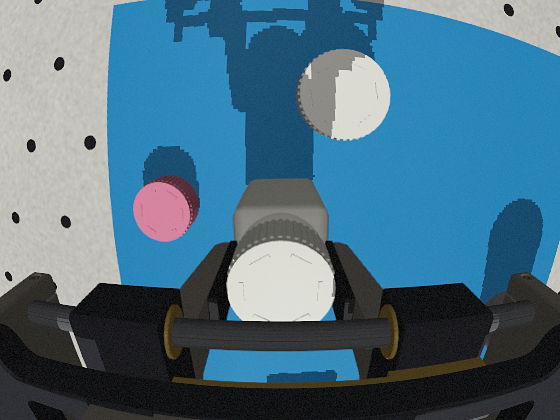

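The picture shows the jaws closed on the flats, with the cap at (281,282) between the fingers. The opening reads 49.7 mm where I expected 56, so I'll recheck it with a small lift.

```bash
python3 - <<'E'
from h import *
from workcell import bot
bot.hold(.2)
print(bot.current_opening()*92)
p=bot.current_ee_pos();f0=bot.current_contact_force()
bot.line_to([.5212,.2625,.095],max_speed=.06)
bot.hold(.2)
print(bot.current_clock(),bot.current_opening()*92,bot.current_contact_force()-f0,bot.current_ft_torque())
for n in("scene","wrist"):
    c=bot.read_camera(n);cv2.imwrite(f"pics/{n}4.png",c["pixels"] )
cv2.imwrite("pics/s4c.png",cv2.resize(cv2.imread("pics/scene4.png")[80:210,230:400],None,fx=4,fy=4))
E
```

```text
49.59109481076907
7.9167 49.622377005654435 [ 0.41555655 -1.40533952 -4.7084635 ] [-0.05669238  0.0300474   0.01836115]
```

View pics/s4c.png

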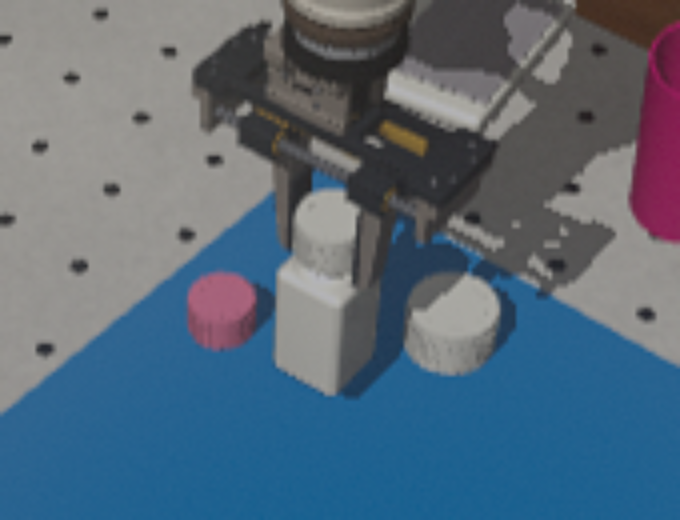

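View pics/wrist4.png

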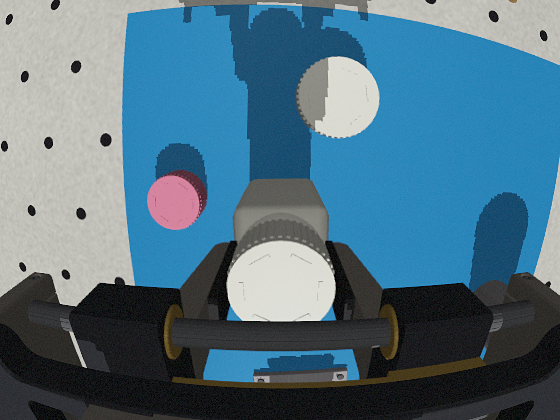

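The bottle is lifted, upright and not slipping. The wrist force changed by 4.7 N, which is right for bottle plus cap. Next I carry it over the well and check the cap centre against the TCP.

```bash
python3 - <<'E'
from h import *
from workcell import bot
bot.line_to([.5212,.2625,.15],max_speed=.15)
bot.goto([.5597,-.0065,.15],down(np.radians(6)))
bot.hold(.3)
p=bot.current_ee_pos();print(bot.current_clock(),p,bot.current_opening()*92, Ro.from_rotvec(bot.current_tool_rot()).as_matrix()[:,0])
c=bot.read_camera("wrist");np.save("pics/w5.npy",c,allow_pickle=True);cv2.imwrite("pics/w5.png",c["pixels"])
hsv=cv2.cvtColor(c["pixels"],cv2.COLOR_BGR2HSV)
m=((hsv[...,1]<70)&(hsv[...,2]>190)).astype(np.uint8); m[:, :225]=0;m[:,340:]=0;m[:235]=0;m[322:]=0
ys,xs=np.where(m);print(xs.min(),xs.max(),ys.min(),ys.max())
u=(xs.min()+xs.max())/2;r=(xs.max()-xs.min()+1)/2;v=ys.min()+r
print(u,v,r,onz(c,u,v,p[2]+.0755,True),onz(c,u,ys.min()-.5,p[2]+.0755,True))
t=bot.read_camera("top");cv2.imwrite("pics/top5.png",t["pixels"]);s=bot.read_camera("scene");np.save("pics/s5.npy",s,allow_pickle=True);cv2.imwrite("pics/s5.png",cv2.resize(s["pixels"][100:300,160:420],None,fx=3,fy=3))
E
```

```text
9.8917 [ 0.55970898 -0.00557963  0.14997877] 49.547744683799465 [ 9.94374849e-01  1.05918170e-01 -8.87638388e-06]
228 335 239 320
281.5 293.0 54.0 [ 0.55943429 -0.00670356  0.22547877] [0.5565075  0.0204464  0.22547877]
```

View pics/s5.png

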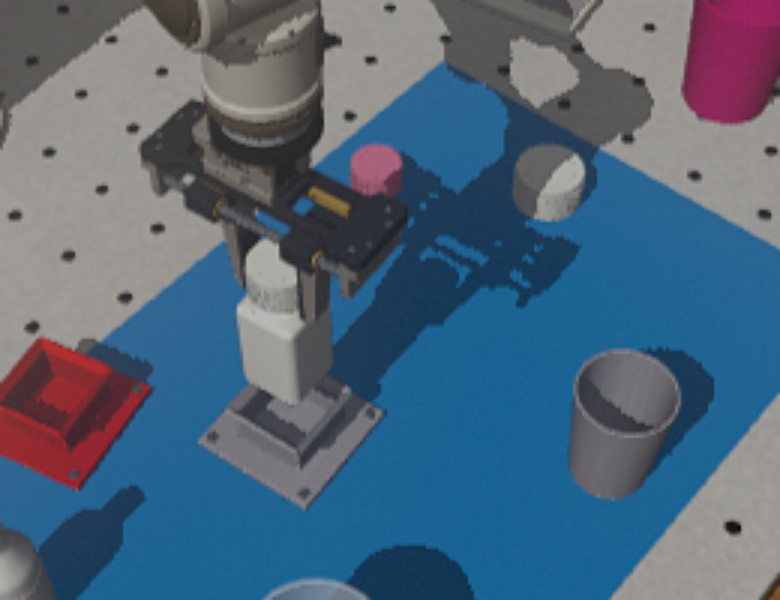

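View pics/w5.png

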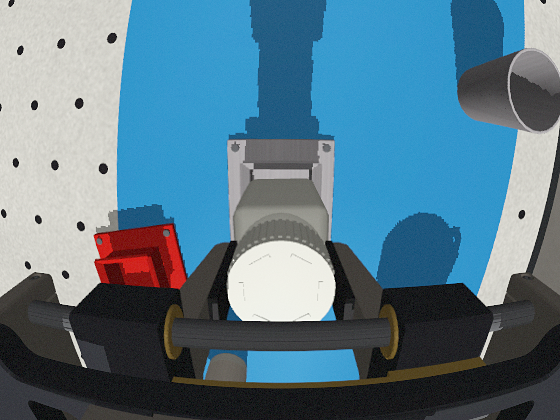

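The bottle hangs square over the holder, cap at wrist (281,293), with the centre within 1 mm of the well. I'll lower it in steps while watching the force.

```bash
python3 - <<'E'
from h import *
from workcell import bot
f0=np.array(bot.current_contact_force())
bot.line_to([.5597,-.0065,.110],max_speed=.08)
for z in(.104,.098,.092,.086,.081,.078,.076,.0745,.0735):
    bot.line_to([.5597,-.0065,z],max_speed=.04)
    d=bot.current_contact_force()-f0;print(z,round(bot.current_clock(),2),bot.current_ee_pos().round(4),d.round(1))
    if d[2]>8 or np.hypot(*d[:2])>10:break
E
```

```text
0.104 10.99 [ 0.5596 -0.0065  0.1039] [ 1.2 -0.5  0.9]
0.098 11.29 [ 0.5593 -0.0064  0.0975] [ 0.8 -1.8  0.1]
0.092 11.59 [ 0.5593 -0.0064  0.0915] [ 1.8 -1.7  0.6]
0.086 11.89 [ 0.5593 -0.0064  0.0855] [ 0.3 -0.2  0.9]
0.081 12.17 [ 0.5593 -0.0064  0.0806] [0.9 0.3 0.7]
0.078 12.42 [ 0.5595 -0.0064  0.0778] [ 1.  -0.3  0.1]
0.076 12.67 [ 0.5596 -0.0065  0.0759] [ 1.5 -0.5 -0.3]
0.0745 12.92 [ 0.5596 -0.0065  0.0744] [ 0.9 -0.8 -0. ]
0.0735 13.17 [ 0.5596 -0.0065  0.0734] [ 1.9 -1.1  0.5]
```

```bash
python3 - <<'E'
from h import *
from workcell import bot
f0=np.array(bot.current_contact_force())
for z in(.0728,.0721,.0714,.0707,.07):
    bot.line_to([.5597,-.0065,z],max_speed=.04);bot.hold(.1)
    d=bot.current_contact_force()-f0;print(z,round(bot.current_clock(),2),bot.current_ee_pos().round(4),d.round(1))
    if d[2]>4:break
bot.set_gripper(0.72);print(bot.current_clock(),bot.current_opening(),bot.current_contact_force())
bot.line_to([.5597,-.0065,.108],max_speed=.12)
bot.hold(.1)
c=bot.read_camera("wrist");np.save("pics/w6.npy",c,allow_pickle=True);cv2.imwrite("pics/w6.png",c["pixels"])
s=bot.read_camera("scene");np.save("pics/s6.npy",s,allow_pickle=True);cv2.imwrite("pics/s6.png",cv2.resize(s["pixels"][130:290,180:380],None,fx=4,fy=3.75))
E
```

```text
0.0728 13.52 [ 0.5599 -0.0065  0.073 ] [-0.8  0.   1.8]
0.0721 13.87 [ 0.5603 -0.0065  0.0728] [-1.4  1.2  7.3]
14.3 0.7191017520973494 [ 0.12955653  0.82135558 -0.47448943]
```

View pics/s6.png

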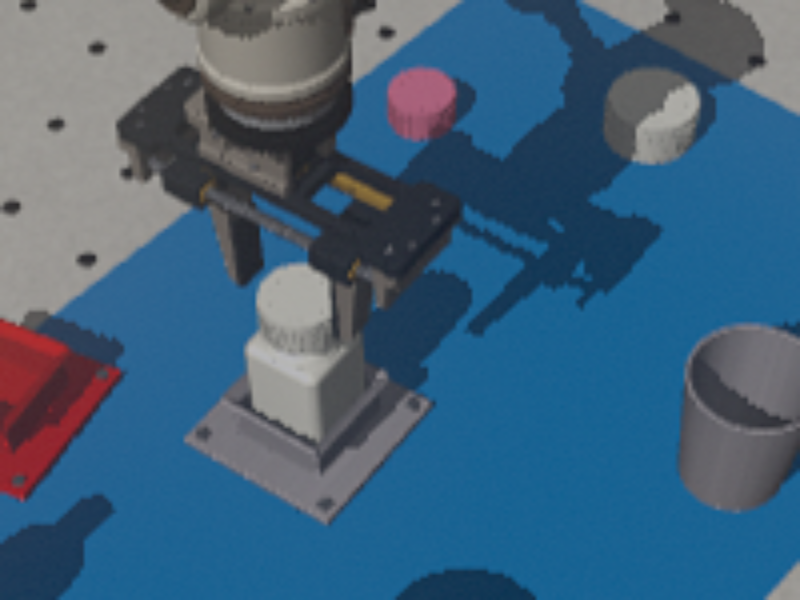

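View pics/w6.png

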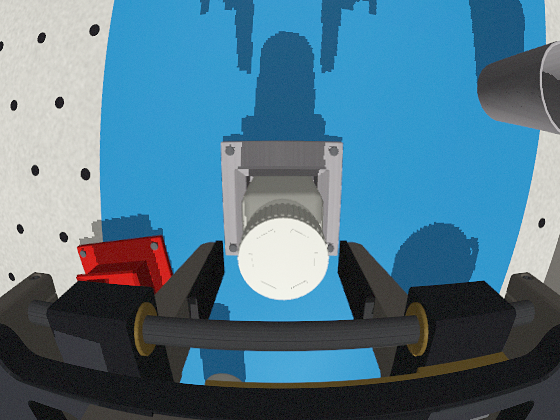

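The bottle is fully down. Contact came at TCP z 0.073, which is the 8 mm floor above the pick height. Next I centre on the cap, grip it at yaw -25.5°, and press.

```bash
python3 - <<'E'
from h import *
from workcell import bot
c=load("pics/w6.npy");hsv=cv2.cvtColor(c["pixels"],cv2.COLOR_BGR2HSV)
m=((hsv[...,1]<70)&(hsv[...,2]>205)).astype(np.uint8);m[:205]=0;m[305:]=0;m[:,:230]=0;m[:,335:]=0
cs,_=cv2.findContours(m,cv2.RETR_EXTERNAL,cv2.CHAIN_APPROX_NONE);q=max(cs,key=cv2.contourArea)
(u,v),r=cv2.minEnclosingCircle(q);P=onz(c,u,v,.149,True);print(u,v,r,P)
e=onz(c,u+r,v,.149,True)-P;print("radius mm",1000*np.linalg.norm(e))
if np.linalg.norm(P[:2]-[.5597,-.0065])>.003: raise SystemExit
xy=(P[:2]+[.5597,-.0065])/2
np.save("xy.npy",xy)
bot.set_gripper(.9)
R=down(np.radians(6-31.5))
bot.line_to([*xy,.117],rot=R,max_speed=.1)
print(bot.current_clock(),bot.current_ee_pos(),bot.current_joints().round(2))
bot.set_gripper(0,60)
print(bot.current_clock(),bot.current_opening()*92,bot.current_contact_force())
E
```

```text
282.6982727050781 256.4889831542969 45.767333984375 [ 0.55910653 -0.00353007  0.149     ]
radius mm 25.603191048734615
```

```bash
python3 - <<'E'
from h import *
c=load("pics/w6.npy");hsv=cv2.cvtColor(c["pixels"],cv2.COLOR_BGR2HSV)
m=((hsv[...,1]<70)&(hsv[...,2]>205)).astype(np.uint8);m[:205]=0;m[305:]=0;m[:,:230]=0;m[:,335:]=0
cs,_=cv2.findContours(m,cv2.RETR_EXTERNAL,cv2.CHAIN_APPROX_NONE);q=max(cs,key=cv2.contourArea)[:,0]
W=np.array([onz(c,*p,.149,True)[:2] for p in q])
print(cv2.boundingRect(q),W.min(0),W.max(0),(W.min(0)+W.max(0))/2)
A=np.c_[2*W,np.ones(len(W))];s=np.linalg.lstsq(A,(W**2).sum(1),rcond=None)[0];print(s[:2],np.sqrt(s[2]+s[:2]@s[:2]))
print(cv2.minEnclosingCircle((W*1000).astype(np.float32)))
E
```

```text
(237, 218, 92, 82) [ 0.5337601  -0.03152008] [0.58496349 0.01896535] [ 0.55936179 -0.00627736]
[ 0.55951223 -0.00629854] 0.02501498448824112
((559.5784912109375, -5.803645610809326), 25.837553024291992)
```

Fitting the circle in the plane z = 0.149 gives (0.5595, -0.0063) with a 25.0 mm radius. That agrees with the well centre, so the earlier offset came from fitting the circle in pixels.

```bash
python3 - <<'E'
from h import *
from workcell import bot
xy=np.array([.5595,-.0063]);np.save("xy.npy",xy)
bot.set_gripper(.9)
R=down(np.radians(6-31.5))
bot.line_to([*xy,.117],rot=R,max_speed=.1)
print(bot.current_clock(),bot.current_ee_pos(),bot.current_joints().round(2))
bot.set_gripper(0,60)
f0=np.array(bot.current_contact_force())
print(bot.current_clock(),bot.current_opening()*92,f0)
for dz in(2,3,4,5,6,6.5,7):
    bot.line_to([*xy,.117-dz/1000],max_speed=.03);bot.hold(.1)
    d=bot.current_contact_force()-f0;print(dz,round(bot.current_clock(),2),bot.current_ee_pos().round(4),d.round(1))
    if d[2]>15.5:break
E
```

```text
16.0833 [ 0.55942873 -0.00629132  0.11691768] [-0.23  0.17  1.71 -0.    1.26  0.22]
17.3167 0.17506226729548463 [-0.33052505  0.57079421 -0.22207741]
2 17.67 [ 0.5595 -0.0063  0.115 ] [ 0.  -1.1  0.1]
3 18.02 [ 0.5595 -0.0063  0.114 ] [-0.   0.4  0.6]
4 18.37 [ 0.5598 -0.0064  0.1135] [-0.2 -0.1  4.5]
5 18.72 [ 0.5599 -0.0064  0.1128] [-1.3 -0.6  6.5]
6 19.07 [ 0.56   -0.0064  0.1121] [-2.1 -0.3  7.8]
6.5 19.42 [ 0.5601 -0.0064  0.1118] [-1.7  0.   7.9]
7 19.77 [ 0.5602 -0.0064  0.1114] [-2.2  0.3  8.2]
```

The gripper closed to 0.2 mm, so the cap isn't between the pads. I'll stop here and look.

```bash
python3 - <<'E'
from h import *
from workcell import bot
print(bot.current_opening()*92)
for n in("wrist","scene"):
    c=bot.read_camera(n);np.save(f"pics/{n}7.npy",c,allow_pickle=True);cv2.imwrite(f"pics/{n}7.png",c["pixels"])
cv2.imwrite("pics/s7.png",cv2.resize(cv2.imread("pics/scene7.png")[130:290,180:380],None,fx=4,fy=3.75))
E
```

```text
0.5337610636008584
```

View pics/s7.png

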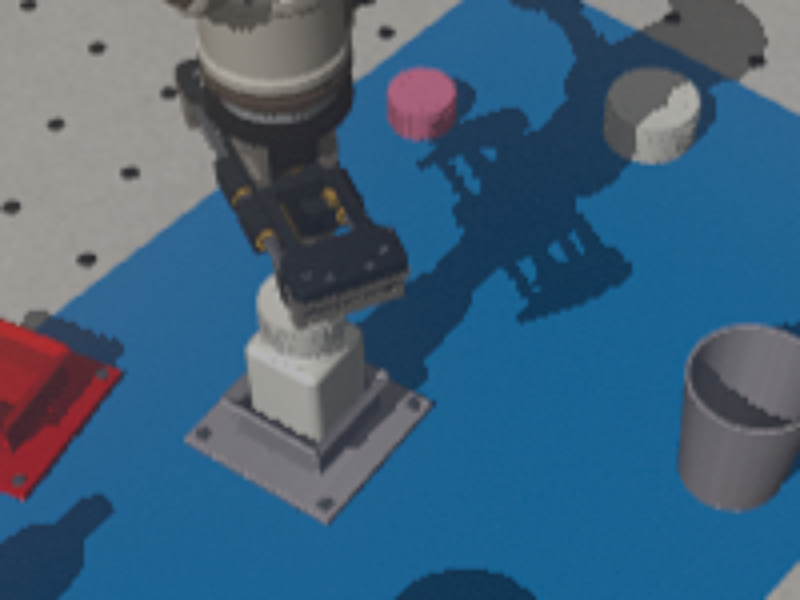

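View pics/wrist7.png

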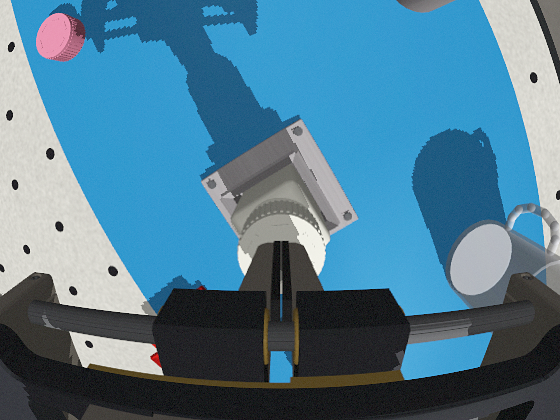

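```bash
python3 - <<'E'
from h import *
from workcell import bot
p=bot.current_ee_pos()
for n in("wrist","scene"):
    c=load(f"pics/{n}7.npy")
    for dz in(0,.019,.038,.05): print(n,dz,proj(c,p+[0,0,dz],n=="wrist"))
c=load("pics/wrist7.npy");print(proj(c,[.5595,-.0063,.149],True))
cv2.imwrite("pics/w7c.png",cv2.resize(c["pixels"][215:315,225:345],(720,600),interpolation=cv2.INTER_CUBIC))
E
```

```text
wrist 0 [281.97485534 234.57608708]
wrist 0.019 [282.1644854  244.99588578]
wrist 0.038 [282.38941313 257.39383129]
wrist 0.05 [282.55403171 266.49443103]
scene 0 [254.64799792 218.10019195]
scene 0.019 [254.22634281 213.39336146]
scene 0.038 [253.79244927 208.54991649]
scene 0.05 [253.51186254 205.41779695]
[281.29579274 257.42191816]
```

View pics/w7c.png

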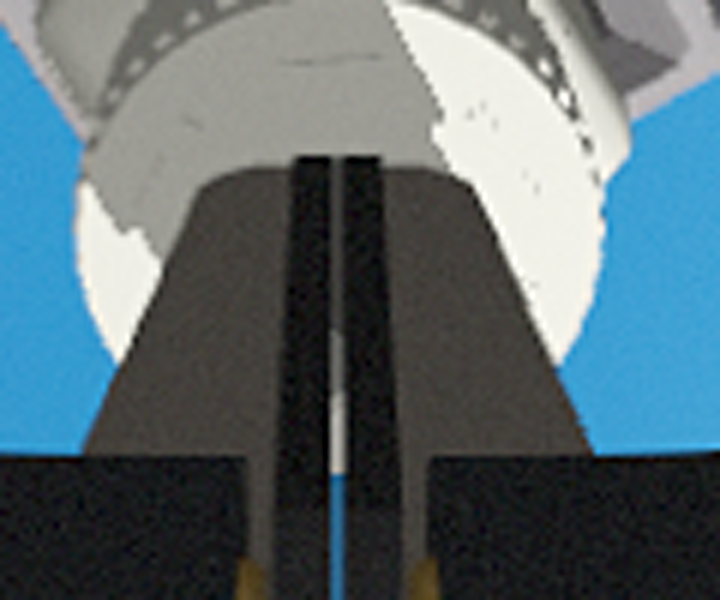

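The wrist crop shows the closed fingertips resting on the cap top at about (281,241) while the TCP reads 0.111. The real fingertips are therefore about 37.5 mm above the reported TCP. It also means the earlier grip was on the locked cap, which explains the 50 mm opening. Nothing is disturbed and the bottle is home, because pick and seat heights were both in the same offset frame. I'll regrip the cap with the corrected height.

```bash
python3 - <<'E'
from h import *
from workcell import bot
xy=np.load("xy.npy")
bot.line_to([*xy,.125],max_speed=.1)
bot.set_gripper(.95)
f=bot.current_contact_force();print(f)
bot.line_to([*xy,.0785],max_speed=.1)
bot.hold(.15)
print(bot.current_clock(),bot.current_ee_pos().round(4),bot.current_contact_force()-f)
bot.set_gripper(0,60)
print(bot.current_clock(),bot.current_opening()*92,bot.current_contact_force()-f)
for n in("wrist","scene"):
    c=bot.read_camera(n);np.save(f"pics/{n}8.npy",c,allow_pickle=True);cv2.imwrite(f"pics/{n}8.png",c["pixels"])
cv2.imwrite("pics/s8.png",cv2.resize(cv2.imread("pics/scene8.png")[130:290,180:380],None,fx=4,fy=3.75))
E
```

```text
[-0.73630172  0.18722274  0.26830528]
22.25 [ 0.5603 -0.0065  0.0795] [2.049934   0.37681531 0.20993936]
22.9083 49.920081261322046 [ 1.40827853 -0.30228773 -0.74836836]
```

View pics/s8.png

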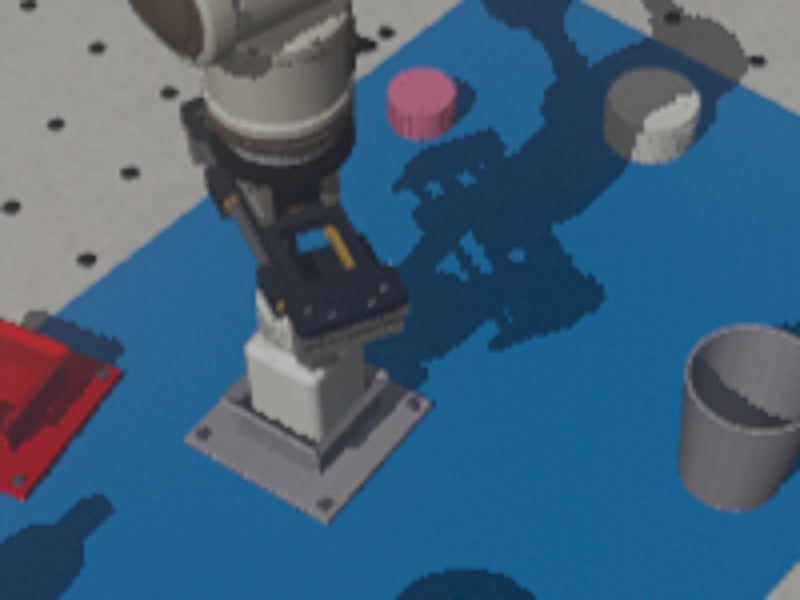

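View pics/wrist8.png

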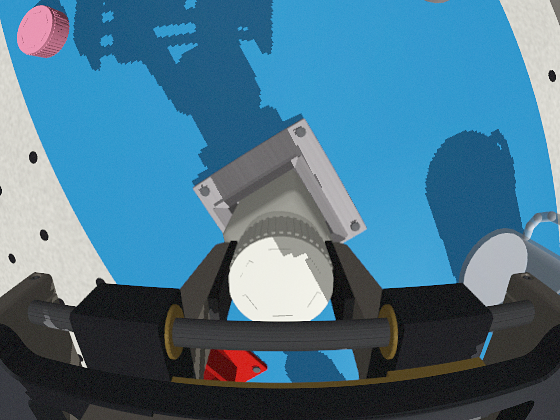

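The opening is now 49.9 mm on the cap at wrist (281,280), the same reading as the first grip. Next I press, with a force check.

```bash
python3 - <<'E'
from h import *
from workcell import bot
xy=np.load("xy.npy")
f0=np.array(bot.current_contact_force());z0=bot.current_ee_pos()[2];print(z0)
for dz in(2,3,4,5,5.5,6,6.5,7,7.5):
    bot.line_to([*xy,.0785-dz/1000],max_speed=.04);bot.hold(.05)
    d=bot.current_contact_force()-f0;print(dz,round(bot.current_clock(),2),bot.current_ee_pos().round(4),d.round(1),bot.current_opening()*92)
    if d[2]>15.5:break
E
```

```text
0.07853786060139245
2 23.31 [ 0.56   -0.0064  0.0777] [-2.9  0.3  5.2] 49.3837261140828
3 23.61 [ 0.56   -0.0064  0.0769] [-4.7  0.9  7. ] 49.54572609716308
4 23.91 [ 0.5601 -0.0064  0.0762] [-4.8  0.4  7.1] 49.17637921645919
5 24.21 [ 0.5602 -0.0064  0.0754] [-4.   0.7  9.4] 49.48704552615318
5.5 24.51 [ 0.5603 -0.0064  0.0751] [-5.3  0.9  9.3] 49.49647970502454
6 24.81 [ 0.5603 -0.0065  0.0747] [-5.7  0.5 10.3] 48.92003923016552
6.5 25.11 [ 0.5604 -0.0065  0.0743] [-4.9  0.3 11.8] 49.2949608507001
7 25.41 [ 0.5605 -0.0065  0.074 ] [-5.9  1.6 12.5] 49.098256779202934
7.5 25.71 [ 0.5605 -0.0065  0.0736] [-4.8  0.8 12.8] 49.35864647087837
```

```bash
python3 - <<'E'
from h import *
from workcell import bot
xy=np.load("xy.npy")
f0=np.array(bot.current_contact_force())
z=.0785-.0085
bot.line_to([*xy,z],max_speed=.04);bot.hold(.1)
print(bot.current_ee_pos().round(4),(bot.current_contact_force()-f0).round(1))
for a in(10,20,30,40,50,60,68):
    bot.line_to([*xy,z],rot=down(np.radians(6-31.5+a)),max_speed=.05)
    print(a,round(bot.current_clock(),2),bot.current_ee_pos().round(4),bot.current_contact_force().round(1),bot.current_ft_torque().round(2))
bot.hold(.1)
c=bot.read_camera("wrist");cv2.imwrite("pics/w9.png",c["pixels"])
E
```

```text
[ 0.5607 -0.0065  0.073 ] [-1.5  0.7  2.1]
10 26.38 [ 0.5614 -0.0064  0.0732] [-1.6  1.  14.5] [0.19 0.67 0.06]
20 26.71 [ 0.5615 -0.0064  0.0732] [-2.7  1.1 13.8] [0.25 0.61 0.07]
30 27.03 [ 0.5616 -0.0064  0.0732] [-2.8  1.1 14.1] [0.17 0.64 0.02]
40 27.36 [ 0.5616 -0.0064  0.0732] [-2.1  0.9 14.9] [0.2  0.61 0.06]
50 27.68 [ 0.5617 -0.0064  0.0732] [-2.4  1.2 14. ] [0.13 0.55 0.08]
60 28.01 [ 0.5618 -0.0065  0.0732] [-1.7  0.6 13.8] [0.17 0.46 0.07]
68 28.3 [ 0.5619 -0.0065  0.0733] [-2.2  0.4 15. ] [0.17 0.41 0.04]
```

View pics/w9.png

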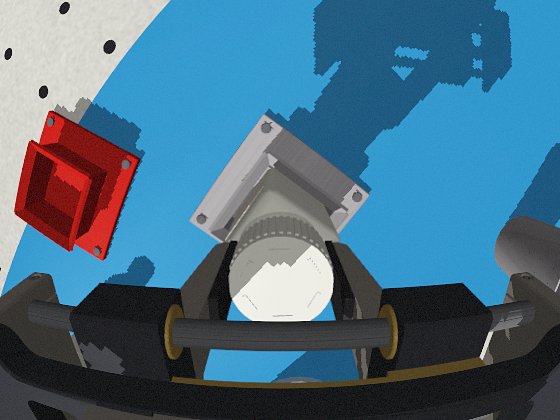

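The cap has turned with the gripper and its marks are still in the same place relative to the fingers. The bottle stayed square with the holder, and the torque was small. Next I let up and lift.

```bash
python3 - <<'E'
from h import *
from workcell import bot
xy=np.load("xy.npy")
for z in(.075,.079,.081,.083,.085,.089,.095):
    bot.line_to([*xy,z],max_speed=.04);f=bot.current_contact_force()
    print(z,round(bot.current_clock(),2),bot.current_ee_pos().round(4),f.round(1),bot.current_opening()*92)
    if f[2]<-4: print("STOP");break
bot.hold(.1)
c=bot.read_camera("scene");cv2.imwrite("pics/s10.png",cv2.resize(c["pixels"][130:290,180:380],None,fx=4,fy=3.75))
c=bot.read_camera("wrist");cv2.imwrite("pics/w10.png",c["pixels"])
E
```

```text
0.075 28.73 [ 0.5617 -0.0065  0.0772] [1.3 0.5 7.4] 49.43516467346239
0.079 28.98 [ 0.5601 -0.0064  0.0795] [ 2.  -0.8  2.5] 49.172864789136966
0.081 29.23 [ 0.5593 -0.0063  0.0807] [ 1.2 -0.3  1.8] 49.554972185146994
0.083 29.48 [ 0.559  -0.0061  0.0825] [ 1.6 -0.  -0.7] 49.13138476679243
0.085 29.73 [ 0.5594 -0.0062  0.085 ] [ 0.8  0.1 -0.6] 49.210348125102335
0.089 29.98 [ 0.5596 -0.0064  0.0894] [ 0.   0.  -0.9] 49.466266713923304
0.095 30.27 [ 0.5598 -0.0064  0.0955] [ 0.2 -0.3  0.2] 48.994158809709134
```

View pics/s10.png

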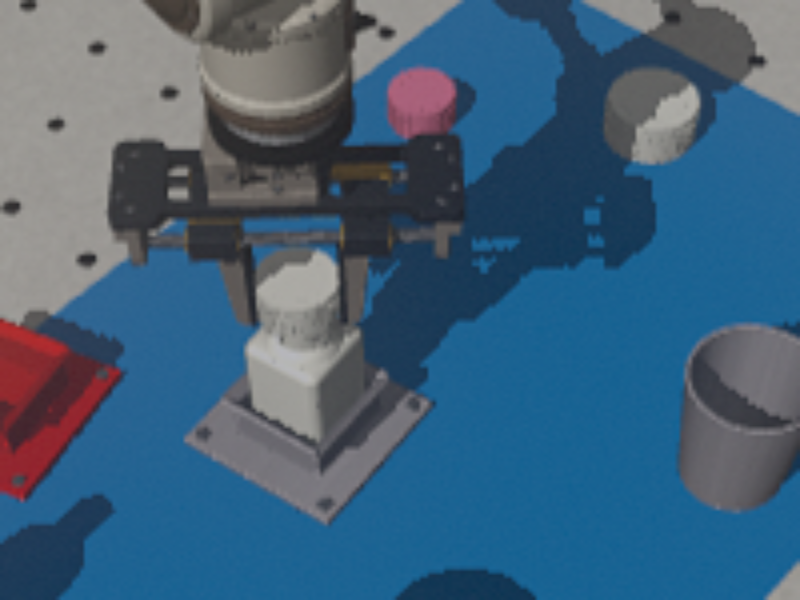

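View pics/w10.png

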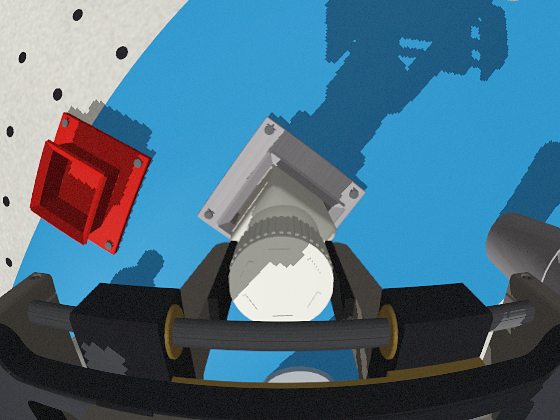

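```bash
python3 - <<'E'
from h import *
from workcell import bot
xy=np.load("xy.npy")
bot.line_to([*xy,.118],max_speed=.05);bot.hold(.4)
print(bot.current_clock(),bot.current_ee_pos().round(4),bot.current_contact_force().round(1),bot.current_opening()*92,bot.current_joint_vel().round(4))
print(Ro.from_rotvec(bot.current_tool_rot()).as_matrix()[:,2].round(4))
for n in("scene","top","wrist"):
    c=bot.read_camera(n);np.save(f"pics/{n}11.npy",c,allow_pickle=True);cv2.imwrite(f"pics/{n}11.png",c["pixels"])
    for P in([*xy,.1365],[*xy,.1565]):print(n,proj(c,P,n=="wrist").round(0))
cv2.imwrite("pics/s11.png",cv2.resize(cv2.imread("pics/scene11.png")[160:280,190:340],(750,600),interpolation=cv2.INTER_CUBIC))
E
```

```text
31.4833 [ 0.5594 -0.0063  0.1178] [ 0.1 -0.7 -0.9] 49.539088333909675 [ 0.0014 -0.0004 -0.0039  0.0002  0.0015 -0.0001]
[-3.e-04  0.e+00 -1.e+00]
scene [254. 212.]
scene [253. 207.]
top [305. 232.]
top [306. 231.]
wrist [281. 246.]
wrist [281. 259.]
```

View pics/s11.png

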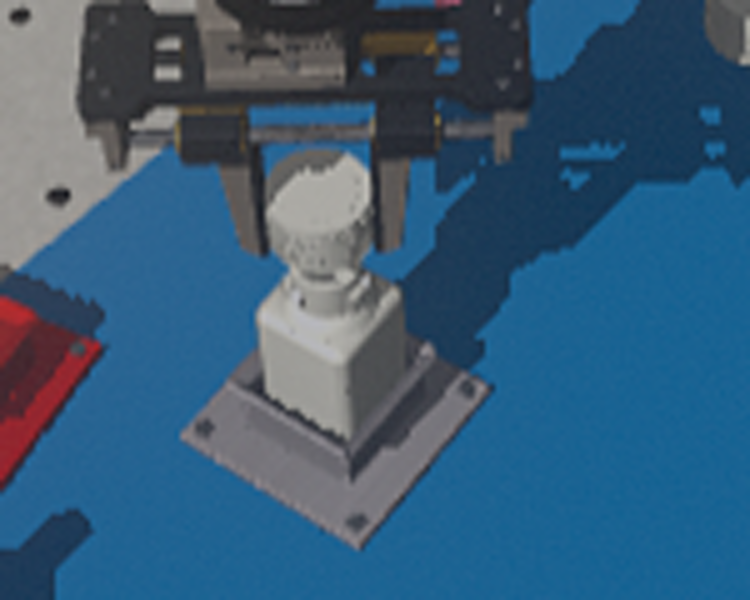

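View pics/wrist11.png

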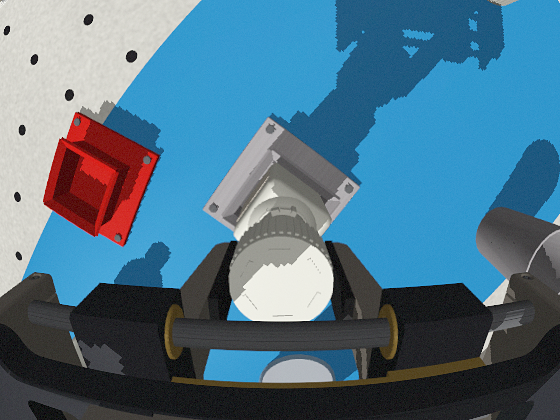

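View pics/top11.png

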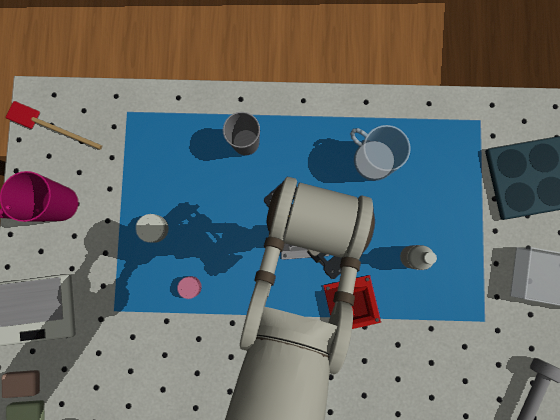

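```bash
python3 - <<'E'
from h import *
xy=np.load("xy.npy");c=load("pics/scene11.npy");a=np.radians(6);R=np.array([[np.cos(a),-np.sin(a)],[np.sin(a),np.cos(a)]])
for z in(.100,.106,.112):
    print(z,[((proj(c,[*(xy+R@np.array(s)*.0265),z])-[190,160])*5).round(0) for s in((1,-1),(1,1),(-1,-1))])
E
```

```text
0.1 [array([335., 366.]), array([400., 292.]), array([247., 315.])]
0.106 [array([334., 359.]), array([399., 285.]), array([246., 308.])]
0.112 [array([334., 352.]), array([399., 278.]), array([245., 300.])]
```

The body-top corners in the scene crop, about (340,357) and (402,287), match those predicted for z = 0.106, so the bottle is fully home. The cap is level above the open neck with a clear gap, so I'm handing in.

```bash
python3 - <<'E'
from workcell import bot
print(bot.current_clock(),bot.current_opening());bot.job_done()
E
```

```text
31.6333 0.5363930839132207
the job is handed in; nothing more can be done
```

The lye bottle is fully down in the steel holder with its cap off, and I handed the job in at 31.6 s of the 59 s. The cap is still in the gripper, level, with its lower edge about 2 cm straight above the open mouth.

**What I did:** I carried the bottle by its locked cap and lowered it until it touched the well floor. I then regripped the cap, pressed with about 14–15 N, turned it 68° anticlockwise while it was down, and lifted it off.

**Last checks:**
- **Bottle:** its body-top corners in the scene picture match those predicted for fully home (z = 0.106 m).
- **Grip:** it was steady at 49.5 mm on the 51 mm cap, and the tool was level.
- **Other objects:** the round bottle, beaker and jug are where they stood in the first top picture.

**What disagreed or failed:**
- **Fingertip height:** the real fingertips sit about 37.5 mm above the reported TCP.
- **First grip:** because of that, my first grip was on the cap, not on the body as I intended.
- **Missed grip:** my first try at gripping the cap in the holder closed on nothing and pressed the cap top with about 8 N. A picture showed why, I corrected the height, and nothing was disturbed.

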